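# Dose one steel ball from the pocket wheel into the cup

### The arm

A 7-joint arm with a two-finger parallel gripper is mounted at the origin on the work surface. World frame = base frame: x ahead of the robot, y to its left, z up, the work surface at z = 0. Lengths are in m, angles in rad, forces in N, time in s.
With the tool pointing down it reaches from about 0.425 to 0.925 m from the base axis. Payload 6.8 kg.
Tool frame: the origin (TCP) lies between the finger pads; the fingertips stand 8 mm ahead of it and the grasp point (between the pads) lies 11 mm behind it; y points along the fingers, z is the direction in which the jaws open and shut, and the axes are right-handed (so a half turn about y gives the same grasp; the last joint's range is limited). The gripper opens to 88 mm and grips with 3 to 60 N. Pads are 20 mm wide; open, the fingers measure 115 mm over their backs; the gripper's body (75 mm by 178 mm) begins 61 mm behind the grasp point.
Start: joints at [-1.347, 0.477, 0.022, 1.555, -0.011, 1.109, -0.083], TCP at [0.22, 0.638, 0.231] pointing down, gripper open.
Joint ranges: [-2.96, 2.96], [-0.34, 2.1], [-1.41, 1.46], [0.24, 2.44], [-1.37, 4.51], [0.17, 1.92], [-2.96, 2.96]. Speed limits (rad/s): [2.39, 2.39, 3.14, 3.14, 3.14, 3.14, 3.14].

### API

Orientations are given as a rotation vector (axis times angle).
In Python, from cell import manip gives the robot as it stands.
- The arm moves only by the tool play_rows, never from a script. Its argument "commands" is a list of rows, each a list of 2 entries, a list of its own where there are three numbers: the shift along the tool's x, y, z in m, then the turn, a rotation vector about the tool's x, y, z in degrees. A call has 1 to 8 rows; each row shifts and turns the commanded pose from where the row before left it, along the tool's axes as they then stand; what a row does not reach is not made up. A row lasts 1/8 s, in which the tool goes at most 62.5 mm and 10.7 degrees, less where a joint would pass 70% of its speed; a pose out of reach is approached as far as the arm can. A call is refused whole if a number of a shift passes 0.0625 or a number of a turn 10.7, either way. A call with a gripper value outside its range is refused whole. "gripper" is the closure, from -1 (fully open) to 1 (shut), so that 0 is half open, set as the call begins (left out, the last holds). The fingers move at their own pace and stop on an object; "force" is the grip in N (left out, the last holds). Time passes only in rows, so rows that do not move let the fingers close. It gives the time, the measured TCP pose, the force and the opening at its end, in the units of the state.
- manip.read_state(): the state, without advancing time (a new reading comes with each control period).
- manip.snapshot(name): name is "side" or "top"; returns a dict with "img" (420x560x3 uint8, blue, green, red), "range_z" (420x560 float32, m along the optical axis (not along the pixel's ray), 0 where there is no reading), "intrinsics" (3x3 intrinsics, pixels), "dist" ([k1, k2, p1, p2, k3] as OpenCV has them; the pictures are not rectified), "R" (3x3) and "t" (3): a world point X has camera coordinates R X + t. Camera axes: x right, y down, z forward; pixel columns grow to the right and rows downward; lengths in m; the calibration is good to about 2 mm. A picture is of the moment at which its call begins.
- manip.job_done(): hands the job in, once; it reports no verdict.
The state is a dict: "time": time; "joint_pos": joint angles; "joint_velocities": joint speeds; "joint_torque": joint torques, N m; "position": TCP position; "tool_rot": TCP orientation; "force": force on the tool from outside, world axes, zero at the start; "moment": the same for the moment, N m; "gripper_width": finger opening in m.
Only numpy, scipy, OpenCV 4.12 (cv2) and the standard library are available. Lean on these libraries where they do the work, as an engineer would, in place of code of your own. Each camera call takes 0.05 s, during which the arm holds its last target.

### The job

First stand the brass cup upright on the middle of the green pad beside the orange tipping tray. Then turn the white wheel by its black bar until the steel ball drops through the hole into the tray, keeping the blue ball in the wheel, and lift the tray's bar to tip the steel ball into the cup. Lower the tray by its bar until it is fully down again, never letting it drop, and leave the cup with the ball on its pad and the other things on the bench where they are.

Things in the scene. Friction and masses are not known exactly. Their poses are not given: they have to be found in the camera images.
- cup: brass cup, open at the top, straight round wall 56 mm outside diameter, 45 mm high, wall 3 mm, floor 4 mm thick, 90 g, loose on the bench to the left or right of the dispenser. Origin: centre of its underside, z up.
- dispenser: ball dispenser bolted to the bench: dark base plate 285 x 225 x 6 mm, blue housing, yellow deck 140 mm square (top 156 mm above the bench) carrying the white pocket wheel; orange tipping tray and green cup pad in front. Origin: on the bench under the wheel's axis; z up, -x is the front (tray side, towards the robot), +y is towards the cup pad.
- drop_hole (a point): centre of the 24 mm drop hole in the deck, 48 mm in front of the wheel's axis, under the wheel. A ball dragged over it by the wheel falls through onto a steel chute and rolls out forwards into the tipping tray's pan.
- wheel (a joint): turn of the white pocket wheel in rad from its start (0), growing anticlockwise seen from above, at most 6.2 either way; slight friction (0.06 Nm), stays where left. Wheel 130 mm diameter, top 178 mm above the bench; six open-topped pockets, 22 mm wide, 20 mm deep, every 60 degrees at 48 mm from the axis, one at each end of the grip bar; two hold a ball.
- wheel_bar (a point): middle of the black grip bar on the wheel, on the wheel's axis, 26 mm above the wheel's top face. The bar is 60 mm long along this frame's x, 14 mm thick along y, its top 44 mm above the wheel's top face (222 mm above the bench); it turns with the wheel. All else on the wheel is lower than the wheel's top face.
- steel_ball: dark steel ball, 16 mm diameter, 17 g, lying in a pocket of the wheel. Origin: its centre.
- blue_ball: blue ball, 16 mm diameter, 17 g, in another pocket, 120 degrees from the steel ball. Origin: its centre. It must stay in the wheel, so never bring it over the drop hole: one way round the steel ball reaches the hole first, the other way the blue one does.
- tray (a joint): tip angle of the tray in rad: 0 = down at rest, up to 1.0 = fully tipped. It pivots freely and weighs about 140 g: let go while raised it slams down (over 3 rad/s); lowered in the hand (under 2.8 rad/s) it does not. The ball starts rolling towards the lip at about 0.25.
- tray_hinge (a point): middle of the tray's hinge axis, 95 mm above the bench, along the dispenser's x. The pan lies on the dispenser's -y side of it; the open lip reaches 24 mm to the +y side, towards the cup pad. Lifting the tray's bar turns the tray about this axis so that the ball runs over the lip towards +y.
- tray_pan (a point): middle of the floor of the orange tray's pan (41 mm wide, 56 mm long; floor sloping 12 degrees away from the lip, so that the ball rests at the far end). Turns with the tray; axes as the dispenser's while the tray is down.
- tray_bar (a point): middle of the tray's lifting bar: a round steel bar 10 mm thick and 68 mm long along the dispenser's x, 104 mm to the -y side of the hinge axis and 12 mm above it (tray down), held at its ends; 46 mm free between it and the pan's wall. Moves with the tray.
- cup_pad (a point): centre of the green disc (62 mm diameter, flat) on the base plate where the cup stands to catch the ball, 62 mm to the dispenser's +y side of the tray hinge and 6 mm above the bench. With the cup centred there its wall stands 10 mm clear of the tray's lip (tray down), the lip about 45 mm above the cup's rim.
- bur_pot: bystander: grey round pot 60 mm diameter, 60 mm high with four burs standing in it up to 90 mm; loose, left or right of the dispenser (on the side where the cup is not). Origin: centre of underside.
- bur_rack: bystander: red block 55 x 85 x 30 mm with small burs in it, loose. Origin: centre of underside.
- polish_bottle: bystander: white bottle, 44 mm diameter, 110 mm high, loose. Origin: centre of underside.
- oil_stone: bystander: dark block 60 x 150 x 28 mm, loose. Origin: centre of underside.
- bench_brush: bystander: brush lying on the bench, loose.
- paste_jar: bystander: amber jar 60 mm diameter, 50 mm high, loose. Origin: centre of underside.
Not all that is in view belongs to the job. Several things look just like the cup: the one meant starts farthest to the robot's left.

How it is judged:
On the way, in this order (a step that is already met when the one before it is completed fails the run):
1. the cup stands upright on the green pad (horizontal distance between cup and cup_pad below 0.015 m and z of cup in the frame of cup_pad below 0.008 m and angle between cup's own z axis and vertical below 0.1 rad), for 0.2 s.
2. the steel ball has dropped into the tray, the cup on its pad (all of step 1 and x of steel_ball in the frame of tray_pan between -0.024 and 0.024 m and y of steel_ball in the frame of tray_pan between -0.034 and 0.02 m and z of steel_ball in the frame of tray_pan between -0.008 and 0.02 m), for 0.2 s.
3. the steel ball has been tipped into the cup (all of step 1 and horizontal distance between steel_ball and cup below 0.026 m and z of steel_ball in the frame of cup between 0 and 0.03 m), for 0.2 s.
At the end, for the whole second after the job is handed in: the steel ball rests in the cup; the cup stands upright (within 0.1 rad) on the base plate within 15 mm of the pad's centre; the blue ball is still in the wheel; the tray is down (below 0.08 rad) (all of step 3 and z of blue_ball in the frame of dispenser above 0.15 m and horizontal distance between blue_ball and wheel_bar below 0.062 m and value of joint tray below 0.08 rad and linear speed of steel_ball below 0.05 m/s and linear speed of cup below 0.02 m/s); the robot touches nothing.
It fails at once if the tray is dropped instead of lowered (velocity of joint tray below -2.8 rad/s).
It fails at once if the blue ball leaves the wheel (not (z of blue_ball in the frame of dispenser above 0.15 m and horizontal distance between blue_ball and wheel_bar below 0.062 m)).
It fails at once if another thing on the bench is pushed more than 30 mm or knocked over (distance of any of bur_pot, bur_rack, polish_bottle, oil_stone, bench_brush, paste_jar from where it was at the start of the episode above 0.03 m or angle between any of bur_pot, bur_rack, polish_bottle, oil_stone, paste_jar's own z axis and vertical above 0.5 rad).
It also fails if it takes over 72 s, if anything falls off the work surface, if the arm or the gripper's body presses on something with over 40 N, if the wrist force passes 120 N, or if a joint passes its speed limit or range.

## Working session

There is one attempt and no reset: what is moved stays moved. The work goes in short steps, Python scripts to look and compute and a tool call to move; the robot and the scene stay as the last step left them, time stands still between calls to the robot, and variables do not carry over. Pictures are saved under pics/ and viewed, and the job is handed in when it is done.

Besides the shell and the picture viewer there is one more tool, called after "Emit:" by a JSON object that holds its "method" and its "body", one argument or row to a line. play_rows: Moves the arm, as the interface text tells. Its arguments: {"type":"object","properties":{"commands":{"type":"array","items":{"type":"array"}},"gripper":{"type":"number"},"force":{"type":"number"}},"required":["commands"]}

```bash
mkdir -p pics; ls; cat > h.py <<'E'
import numpy as np, cv2, pickle
from cell import manip
def snap(n,tag):
    s=manip.snapshot(n); cv2.imwrite(f'pics/{tag}.png',s['img']); pickle.dump(s,open(f'pics/{tag}.pkl','wb')); return s
def load(tag): return pickle.load(open(f'pics/{tag}.pkl','rb'))
def cloud(s):
    h,w=s['range_z'].shape; K=np.array(s['intrinsics'],float); d=np.array(s['dist'],float)
    u,v=np.meshgrid(np.arange(w),np.arange(h))
    p=cv2.undistortPoints(np.stack([u,v],-1).reshape(-1,1,2).astype(np.float64),K,d).reshape(h,w,2)
    z=s['range_z']; c=np.dstack([p[...,0]*z,p[...,1]*z,z])
    X=(c-np.array(s['t']).reshape(3))@np.array(s['R']); X[z==0]=np.nan
    return X
def proj(s,P):
    r,_=cv2.Rodrigues(np.array(s['R'],float)); q,_=cv2.projectPoints(np.array(P,float).reshape(-1,1,3),r,np.array(s['t'],float).reshape(3),np.array(s['intrinsics'],float),np.array(s['dist'],float)); return q.reshape(-1,2)
E
python3 - <<'E'
from h import *
print(manip.read_state())
for n in('top','side'):
    s=snap(n,n+'0'); print(n,-np.array(s['R']).T@np.array(s['t']).reshape(3))
E
```

```text
pics
{'time': 0.0, 'joint_pos': array([-1.34709893,  0.47776333,  0.02234695,  1.5564599 , -0.01148532,
        1.10931084, -0.08310613]), 'joint_velocities': array([ 0.00030401,  0.00067516, -0.00060507, -0.00028487,  0.00021316,
        0.00025128,  0.00038065]), 'joint_torque': array([ 5.65410064e-04, -5.82862186e+01,  1.53537836e+00, -2.72607780e+01,
       -5.42302988e-02,  1.72159699e-02,  1.45584067e-04]), 'position': array([0.21970424, 0.63760965, 0.22970296]), 'tool_rot': array([-1.55688005,  0.26054769, -0.26031092]), 'force': array([ 0.09580638, -0.95286695, -0.71666789]), 'moment': array([-0.02006427, -0.06165494, -0.0433234 ]), 'gripper_width': 0.0878635876167913}
top [ 0.26890662 -0.01013202  1.49900089]
side [-0.04175008 -0.8729898   0.84441537]
```

View pics/top0.png

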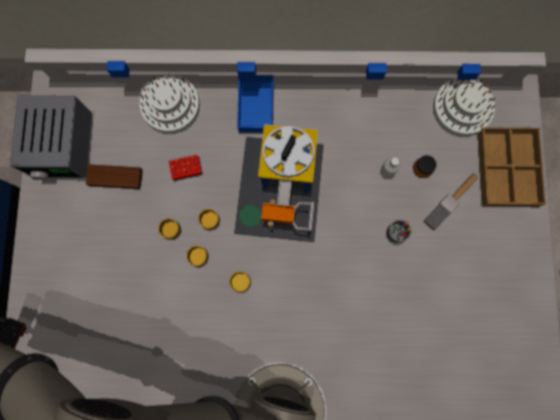

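View pics/side0.png

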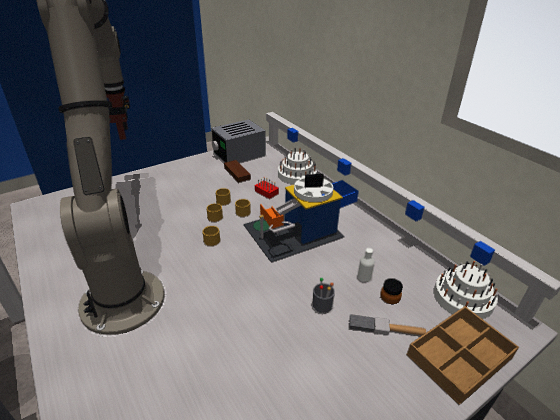

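```bash
python3 - <<'E'
from h import *
s=load('top0'); X=cloud(s); img=s['img']
hsv=cv2.cvtColor(img,cv2.COLOR_BGR2HSV)
for (u,v) in [(170,229),(209,219),(198,256),(240,282)]:
    P=X[v-14:v+15,u-14:u+15].reshape(-1,3); 
    m=(P[:,2]>0.038)&(P[:,2]<.055); q=P[m]
    c,r=cv2.minEnclosingCircle(q[:,:2].astype(np.float32)); print((u,v),c,r,np.nanmedian(q[:,2]),m.sum(), 'floor',np.nanmedian(X[v-2:v+3,u-2:u+3,2]))
    h=hsv[v-10:v+11,u-10:u+11].reshape(-1,3); print(h[m.nonzero()[0]%len(h)].mean(0))
for n,(u,v) in dict(wheel=(289,152),pad=(251,216),pan=(278,213),bar=(311,216),hinge=(262,213),pot=(399,232),rack=(185,167),base=(245,170),tl=(246,139),bl=(237,236),br=(315,241),tr=(323,145),h2=(285,190)).items(): print(n,np.nanmedian(X[v-1:v+2,u-1:u+2].reshape(-1,3),0).round(4))
def crop(a,u0,u1,v0,v1,k): cv2.imwrite(f'pics/{a}.png',cv2.resize(img[v0:v1,u0:u1],None,fx=k,fy=k,interpolation=cv2.INTER_CUBIC))
crop('c1',225,335,120,250,4.5); crop('c2',150,260,200,300,5)
E
```

```text
(170, 229) (0.47266361117362976, 0.30992400646209717) 0.028675012290477753 0.04377337597657962 79 floor 0.00388684947744182
[ 18.78481013 161.88607595 128.30379747]
(209, 219) (0.5000799894332886, 0.20182009041309357) 0.028022663667798042 0.042775543005460784 73 floor 0.0008691463946872372
[ 18.57534247 156.19178082 136.10958904]
(198, 256) (0.39796149730682373, 0.22985589504241943) 0.028018398210406303 0.04331535396664735 77 floor 0.002771921091371233
[ 18.92207792 162.84415584 140.49350649]
(240, 282) (0.33089837431907654, 0.11171213537454605) 0.028000593185424805 0.04343848829377085 80 floor 0.003272766460756094
[ 20.1375 159.0125 152.05  ]
wheel [ 0.644  -0.0169  0.195 ]
pad [0.512  0.0867 0.0045]
pan [0.5074 0.0101 0.0901]
bar [ 0.497  -0.0761  0.111 ]
hinge [0.5073 0.052  0.0939]
pot [ 0.4711 -0.3241  0.0048]
rack [0.6455 0.2732 0.0277]
base [0.6441 0.1068 0.0052]
tl [0.7364 0.1064 0.0037]
bl [ 0.456   0.1246 -0.0005]
br [ 0.4441 -0.0928  0.0019]
tr [ 0.721  -0.1153  0.0033]
h2 [ 0.5636 -0.0078  0.1211]
```

View pics/c1.png

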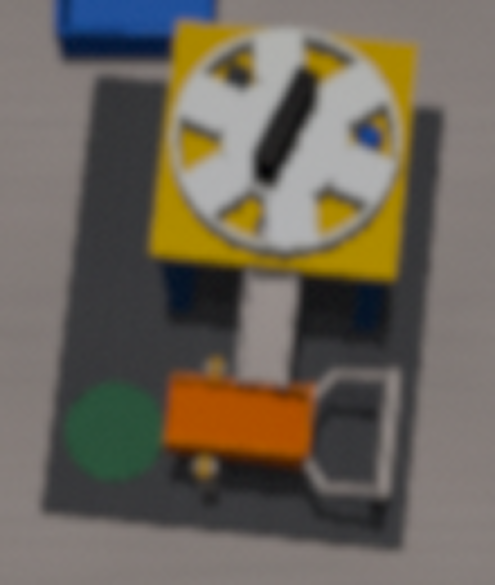

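View pics/c2.png

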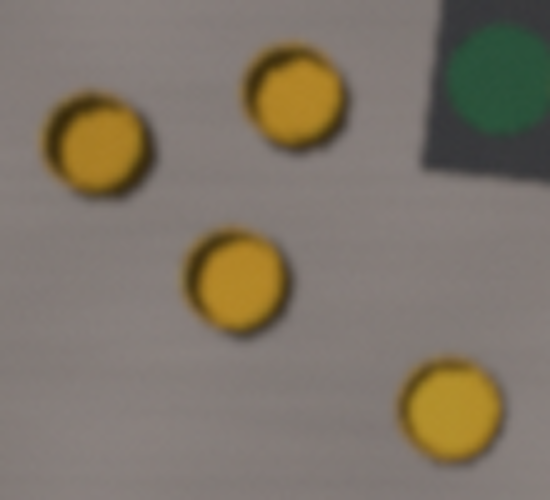

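```bash
cat >> h.py <<'E'
def ray(s,uv,z):
    uv=np.array(uv,float).reshape(-1,1,2); p=cv2.undistortPoints(uv,np.array(s['intrinsics'],float),np.array(s['dist'],float)).reshape(-1,2)
    R=np.array(s['R']); C=-R.T@np.array(s['t']).reshape(3); d=np.c_[p,np.ones(len(p))]@R
    return C+d*((z-C[2])/d[:,2])[:,None]
E
python3 - <<'E'
from h import *
s=load('top0'); img=s['img']; X=cloud(s); hsv=cv2.cvtColor(img,cv2.COLOR_BGR2HSV)
H,S,V=[hsv[...,i] for i in range(3)]
roi=np.zeros(H.shape,bool); roi[115:250,230:335]=1
def rect(m,z,n):
    v,u=np.nonzero(m); P=ray(s,np.c_[u,v],z)[:,:2].astype(np.float32); print(n,len(P),'rect',cv2.minAreaRect(P*1000),'mean',P.mean(0))
rect(roi&(H>20)&(H<34)&(S>150)&(V>90)&(np.arange(420)[:,None]<185),.156,'deck')
rect(roi&(H>45)&(H<90)&(S>60)&(np.arange(560)[None]<275),.006,'pad')
rect(roi&(H<18)&(S>180)&(V>100),.095,'orange')
w=roi&(S<50)&(V>140)&(np.arange(420)[:,None]<180); rect(w,.178,'wheel')
v,u=np.nonzero(w); print('circ',cv2.minEnclosingCircle(ray(s,np.c_[u,v],.178)[:,:2].astype(np.float32)))
b=roi&(V<50)&(np.nan_to_num(X[...,2])>.2); rect(b,.222,'wbar')
bl=roi&(H>100)&(H<130)&(S>120)&(np.arange(420)[:,None]<160)&(np.arange(560)[None]>295);rect(bl,.17,'blue')
base=roi&(V<90)&(S<70)&(np.abs(X[...,2]-.005)<.006); rect(base,.006,'base')
# height map around tray
for v in range(196,240,2): print(v,' '.join('%4d'%(1000*X[v,u,2]) if X[v,u,2]==X[v,u,2] else ' nan' for u in range(256,322,3)))
E
```

```text
deck 922 rect ((652.5142211914062, -14.060157775878906), (142.1294708251953, 140.37844848632812), 84.6351089477539) mean [ 0.6363154  -0.01286313]
pad 387 rect ((513.200439453125, 90.90660095214844), (59.65159606933594, 58.84146499633789), 1.1433995962142944) mean [0.5131768 0.0902919]
orange 491 rect ((508.89935302734375, 9.94968032836914), (84.96401977539062, 45.64766311645508), 86.8102798461914) mean [0.50717235 0.01110417]
wheel 1138 rect ((656.0256958007812, -13.940589904785156), (130.25318908691406, 119.91422271728516), 4.32062292098999) mean [ 0.6537044  -0.01449189]
circ ((0.6559474468231201, -0.013937803916633129), 0.06580743193626404)
wbar 106 rect ((649.0535278320312, -15.441995620727539), (11.06374740600586, 57.94440460205078), 64.9012680053711) mean [ 0.6478445 -0.0145996]
blue 11 rect ((656.9968872070312, -61.478599548339844), (9.216772079467773, 5.522566318511963), 44.28445816040039) mean [ 0.6574257  -0.06141138]
base 3395 rect ((604.2144165039062, 19.50696563720703), (247.43841552734375, 303.97412109375), 84.95012664794922) mean [0.5656974 0.0201585]
196    2    5   
[... 1791 characters left out ...]
7    3   -4    2
228   -4    0    2    5    7   10    7   -4    6    3    1    8    3    0   98   99   97  104  108    0   -2    3
230    1    9    4    0    3    5    6    6    3    2    2    2    1    2    5    0    4    4  108    5    2    2
232    6    0    4    6    6    0   -2    2    6    6    5    1    4    5    0    5   12    7    4    5   -5   -3
234    1    2    6   12    1    6    1    4    9    0    6    4    9    4    8    6    5    3    7    3   -4    2
236   -5    3    6    1    4    5    8    5    5    2    5    7    3    9    3    3    3    5    7    6   -5   -3
238   -6    0   -3    3    4    4   -3   -1    5    5    7  nan    2   12    3    6    5    4    1    5    0   -4
```

```bash
python3 - <<'E'
from h import *
s=load('top0'); img=s['img']; X=cloud(s)
m=np.zeros(X.shape[:2],bool); m[198:236,303:320]=1
m&=(X[...,2]>.098)
v,u=np.nonzero(m); P=ray(s,np.c_[u,v],.110)[:,:2]
bar=P[P[:,1]<np.percentile(P[:,1],100)]
g=img[198:236,300:322].max(2); print(g[::2])
psi=None
# line through bar using sideways max
pts=[]
for vv in range(204,230):
    uu=np.nonzero(m[vv])[0]
    if len(uu): 
        w=img[vv,uu].max(1).astype(float); pts.append((( uu*w).sum()/w.sum(),vv))
Q=ray(s,pts,.110)[:,:2]; a=np.polyfit(Q[:,0],Q[:,1],1); print('bar slope deg',np.degrees(np.arctan(a[0])),'line',a,'x range',P[:,0].min(),P[:,0].max(), Q[[0,-1]])
c,r=None,None
for d in (-4.5,-5.5,-6.5):
    p=np.radians(d); R=np.array([[np.cos(p),-np.sin(p)],[np.sin(p),np.cos(p)]])
    W=np.array([.6555,-.014])
    print(d,'pad local',(np.array([.5132,.0903])-W)@R,'bar local',(Q.mean(0)-W)@R,'orange',(np.array([.5089,.0099])-W)@R)
# wheel bar axis from wbar pixels, PCA
hsv=cv2.cvtColor(img,cv2.COLOR_BGR2HSV)
b=(hsv[...,2]<50)&(np.nan_to_num(X[...,2])>.2); b[:, :260]=0;b[:,320:]=0;b[:125]=0;b[180:]=0
v,u=np.nonzero(b);P=ray(s,np.c_[u,v],.222)[:,:2]; w,V=np.linalg.eigh(np.cov(P.T)); print('wbar ang',np.degrees(np.arctan2(V[1,1],V[0,1])),P.mean(0), w**.5*12**.5)
st=manip.read_state(); from scipy.spatial.transform import Rotation as Ro
print(Ro.from_rotvec(st['tool_rot']).as_matrix().round(3))
E
```

```text
[[ 58  57  57  57  57  57  57  57  57  56  54  57  57  56  57  59  58  64
   89 116 127 128]
 [ 62  62  61  60  60  60  60  59  58  60  60  63  65  64  60  60  58  65
   89 116 127 129]
 [101  98  96  97  98  98  99  99  97  97  98 106 110  99  75  62  62  73
   99 120 128 128]
 [ 86  82  81  81  85  88  92  91  91  94 105 125 132 116  83  64  65  81
  106 122 127 128]
 [ 56  55  54  54  57  58  56  58  60  67  94 125 133 115  80  61  67  89
  113 125 128 128]
 [ 53  53  52  51  52  53  52  53  55  68  94 121 129 109  78  61  65  90
  117 128 129 129]
 [ 44  46  45  45  46  46  46  46  53  76 103 123 124 105  77  62  67  93
  118 127 129 129]
 [ 46  47  46  46  45  41  38  40  50  79 112 127 117  92  69  63  75  99
  121 129 131 131]
 [ 59  57  57  57  57  57  57  58  63  89 121 133 116  84  64  65  81 106
  124 130 131 131]
 [ 59  58  58  59  59  59  59  59  66  92 124 135 115  80  62  64  86 113
  128 132 132 133]
 [ 58  57  59  58  59  59  59  62  72  97 123 130 110  77  62  66  91 119
  131 132 132 132]
 [ 60  58  56  58  59  60  60  64  79 104 123 123 103  74  63  68  94 120
  1
[... 614 characters left out ...]
3  43  56  59  63  79 106 126 132
  134 134 135 135]]
bar slope deg -7.890756989927162 line [-0.13859704 -0.00639571] x range 0.45992040916043286 0.5363649582704252 [[ 0.52836152 -0.07861223]
 [ 0.46246805 -0.06860343]]
-4.5 pad local [-0.15004462  0.09281375] bar local [-0.15487958 -0.073426  ] orange [-0.14802325  0.01232422]
-5.5 pad local [-0.15164159  0.09018097] bar local [-0.15357453 -0.07611784] orange [-0.1482158   0.00973898]
-6.5 pad local [-0.15319237  0.08752073] bar local [-0.1522227  -0.07878649] orange [-0.14836319  0.00715078]
wbar ang 156.65941238884108 [ 0.64784461 -0.0145996 ] [0.01186801 0.05575473]
[[ 0.945 -0.     0.326]
 [-0.326 -0.002  0.945]
 [ 0.    -1.    -0.002]]
```

Candidates for the cup (top view pixels): (170,229) y=0.310, (198,256) y=0.230, (209,219) y=0.202 and (240,282) y=0.112. The farthest to the robot's left is (170,229) at (0.473, 0.310), and the close crop confirms it is an upright, open cup. The steel ball is at the wheel's upper left and the blue one at its right, so turning anticlockwise brings the steel ball to the front hole first. First I turn the tool.

Emit:
{"method": "play_rows", "body": {
  "commands": [
    [[0,0,0],[0,9.6,0]],
    [[0,0,0],[0,9.6,0]],
    [[0,0,0],[0,9.6,0]],
    [[0,0,0],[0,9.6,0]],
    [[0,0,0],[0,9.6,0]],
    [[0,0,0],[0,9.6,0]],
    [[0,0,0],[0,9.6,0]],
    [[0,0,0],[0,10,0]]
  ],
  "gripper": -1,
  "force": 20
}}

```text
time: 1.1
position: [0.2197, 0.6379, 0.2301]
tool_rot: [-1.154, 1.292, -1.293]
force: [0.5, 1.1, -0.6]
gripper_width: 0.0881
```

Emit:
{"method": "play_rows", "body": {
  "commands": [
    [[0,0,0],[0,0,-8.5]],
    [[0,0,0],[0,0,-8.5]],
    [[0,0,0],[0,0,-8]],
    [[0,0,0],[0,0,0]]
  ]
}}

```text
time: 1.6
position: [0.2189, 0.6388, 0.2268]
tool_rot: [-1.495, 1.064, -1.6]
force: [-0.3, 0.6, -1.0]
gripper_width: 0.0877
```

```bash
cat >> h.py <<'E'
from scipy.spatial.transform import Rotation as Ro
PSI=np.radians(-6.2); EX=np.array([np.cos(PSI),np.sin(PSI),0]); EY=np.array([-np.sin(PSI),np.cos(PSI),0]); EZ=np.array([0,0,1.])
def cur():
    st=manip.read_state(); R=Ro.from_rotvec(st['tool_rot']).as_matrix(); return st,np.array(st['position']),R
def rel(tgt):
    st,p,R=cur(); return R.T@(np.array(tgt)-p)
def grasp(): 
    st,p,R=cur(); return p-.011*R[:,1]
def info():
    st,p,R=cur(); print('t',round(st['time'],2),'tcp',p.round(4),'grasp',grasp().round(4),'w',round(st['gripper_width'],4),'F',np.round(st['force'],1),'q',np.round(st['joint_pos'],2)); print('jaw yaw',np.degrees(np.arctan2(R[1,2],R[0,2])).round(1),'ydir',R[:,1].round(3),'zdir',R[:,2].round(3))
    print('R\n',R.round(3))
E
python3 - <<'E'
from h import *
info(); st,p,R=cur()
g=np.array([.4727,.3099,.030])
t=g+.011*R[:,1]
print('rel',rel(t),'rel to 0.12 above',rel(t+[0,0,.12]), 'down in tool', R.T@[0,0,-.12])
E
```

```text
t 1.6 tcp [0.2189 0.6388 0.2268] grasp [0.2195 0.6434 0.2368] w 0.0877 F [-0.3  0.6 -1. ] q [-1.53  0.76  0.33  1.2  -0.13  1.65 -1.32]
jaw yaw -6.1 ydir [-0.046 -0.424 -0.905] zdir [ 0.994 -0.107 -0.001]
R
 [[-0.096 -0.046  0.994]
 [-0.899 -0.424 -0.107]
 [ 0.426 -0.905 -0.001]]
rel [0.18743106 0.31678537 0.28747957] rel to 0.12 above [0.23860694 0.20824493 0.28741225] down in tool [-5.11758742e-02  1.08540432e-01  6.73197645e-05]
```

Emit:
{"method": "play_rows", "body": {
  "commands": [
    [[0.03,0.026,0.036],[0,0,0]],
    [[0.03,0.026,0.036],[0,0,0]],
    [[0.03,0.026,0.036],[0,0,0]],
    [[0.03,0.026,0.036],[0,0,0]],
    [[0.03,0.026,0.036],[0,0,0]],
    [[0.03,0.026,0.036],[0,0,0]],
    [[0.03,0.026,0.036],[0,0,0]],
    [[0.029,0.026,0.035],[0,0,0]]
  ]
}}

```text
time: 2.6
position: [0.4731, 0.3025, 0.1437]
tool_rot: [-1.487, 1.07, -1.596]
force: [0.6, 0.7, 0.2]
gripper_width: 0.0882
```

Emit:
{"method": "play_rows", "body": {
  "commands": [
    [[0,0,0],[0,0,0]],
    [[0,0,0],[0,0,0]]
  ]
}}

```text
time: 2.85
position: [0.4718, 0.3048, 0.1437]
tool_rot: [-1.489, 1.07, -1.596]
force: [-0.9, -0.3, 0.0]
gripper_width: 0.0878
```

```bash
python3 - <<'E'
from h import *
info(); st,p,R=cur()
t=np.array([.4727,.3099,.030])+.011*R[:,1]
print('rel',rel(t))
s=snap('top','top1')
E
```

```text
t 2.85 tcp [0.4718 0.3048 0.1437] grasp [0.4723 0.3094 0.1537] w 0.0878 F [-0.9 -0.3  0. ] q [-1.14  0.6   0.43  1.72  0.05  1.19 -0.86]
jaw yaw -6.2 ydir [-0.045 -0.417 -0.908] zdir [ 0.994 -0.108  0.   ]
R
 [[-0.098 -0.045  0.994]
 [-0.902 -0.417 -0.108]
 [ 0.42  -0.908  0.   ]]
rel [-0.05241697  0.11205864  0.00028835]
```

View pics/top1.png

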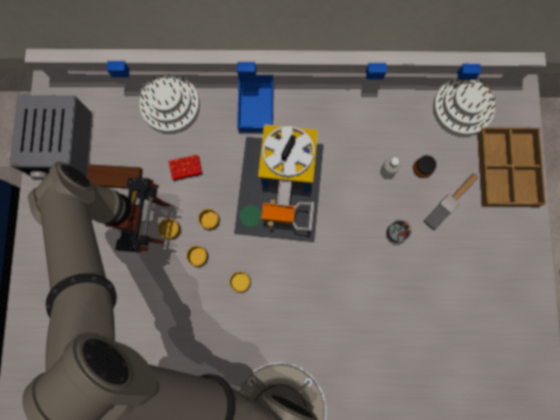

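Emit:
{"method": "play_rows", "body": {
  "commands": [
    [[-0.01,0.021,0],[0,0,0]],
    [[-0.01,0.021,0],[0,0,0]],
    [[-0.009,0.02,0],[0,0,0]],
    [[-0.009,0.02,0],[0,0,0]],
    [[-0.008,0.017,0],[0,0,0]],
    [[-0.006,0.013,0],[0,0,0]],
    [[0,0,0],[0,0,0]]
  ]
}}

```text
time: 3.78
position: [0.4717, 0.3038, 0.0186]
tool_rot: [-1.493, 1.068, -1.598]
force: [-0.3, 0.0, -0.0]
gripper_width: 0.0879
```

Emit:
{"method": "play_rows", "body": {
  "commands": [
    [[0,0,0],[0,0,0]],
    [[0,0,0],[0,0,0]],
    [[0,0,0],[0,0,0]],
    [[0,0,0],[0,0,0]],
    [[0,0,0],[0,0,0]],
    [[0,0,0],[0,0,0]]
  ],
  "gripper": 1,
  "force": 20
}}

```text
time: 4.53
position: [0.4724, 0.3044, 0.02]
tool_rot: [-1.491, 1.068, -1.598]
force: [-0.8, 0.5, 4.1]
gripper_width: 0.0554
```

```bash
python3 -c "
from h import *
info(); st,p,R=cur(); print('up .13',R.T@[0,0,.13])"
```

```text
t 4.53 tcp [0.4724 0.3044 0.02  ] grasp [0.4729 0.309  0.03  ] w 0.0554 F [-0.8  0.5  4.1] q [-1.1   0.78  0.39  1.76  0.    0.99 -0.88]
jaw yaw -6.2 ydir [-0.045 -0.42  -0.906] zdir [ 0.994 -0.108  0.   ]
R
 [[-0.098 -0.045  0.994]
 [-0.901 -0.42  -0.108]
 [ 0.422 -0.906  0.   ]]
up .13 [ 5.49059001e-02 -1.17836079e-01  2.68273153e-05]
```

Emit:
{"method": "play_rows", "body": {
  "commands": [
    [[0.005,-0.01,0],[0,0,0]],
    [[0.01,-0.021,0],[0,0,0]],
    [[0.01,-0.022,0],[0,0,0]],
    [[0.01,-0.022,0],[0,0,0]],
    [[0.01,-0.022,0],[0,0,0]],
    [[0.01,-0.021,0],[0,0,0]],
    [[0,0,0],[0,0,0]]
  ]
}}

```text
time: 5.4
position: [0.4734, 0.3049, 0.1524]
tool_rot: [-1.486, 1.069, -1.597]
force: [0.0, -0.8, -1.3]
gripper_width: 0.0553
```

```bash
python3 - <<'E'
from h import *
info(); st,p,R=cur()
g=np.array([.5132,.0903,.036+.1])
print('to above pad',rel(g+.011*R[:,1]))
s=snap('side','side1'); s2=snap('top','top2')
cv2.imwrite('pics/x.png',cv2.resize(s['img'][90:290,150:370],None,fx=3.4,fy=3))
E
```

```text
t 5.4 tcp [0.4734 0.3049 0.1524] grasp [0.4739 0.3094 0.1624] w 0.0553 F [ 0.  -0.8 -1.3] q [-1.14  0.59  0.44  1.72  0.05  1.2  -0.86]
jaw yaw -6.2 ydir [-0.043 -0.417 -0.908] zdir [ 0.994 -0.109  0.003]
R
 [[-0.1   -0.043  0.994]
 [-0.902 -0.417 -0.109]
 [ 0.419 -0.908  0.003]]
to above pad [0.18278714 0.11361519 0.06283024]
```

View pics/x.png

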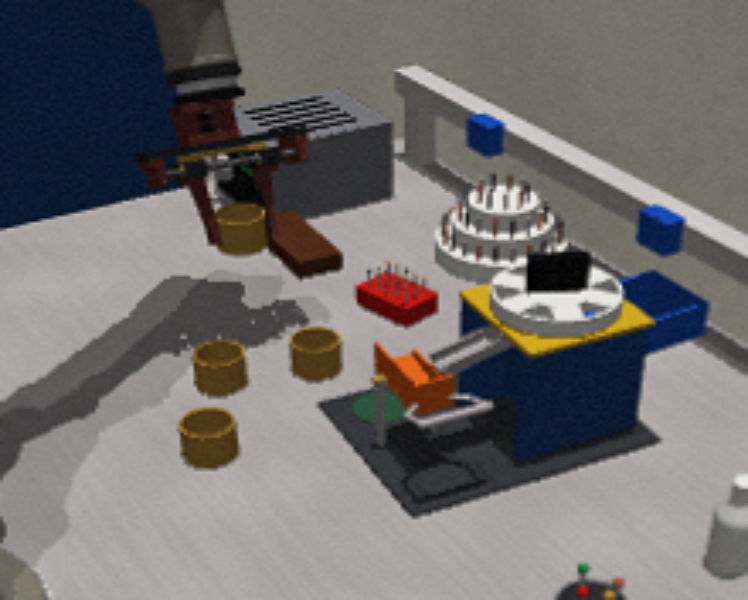

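Emit:
{"method": "play_rows", "body": {
  "commands": [
    [[0.03,0.018,0.01],[0,0,0]],
    [[0.032,0.02,0.011],[0,0,0]],
    [[0.032,0.02,0.011],[0,0,0]],
    [[0.032,0.02,0.011],[0,0,0]],
    [[0.03,0.02,0.011],[0,0,0]],
    [[0.027,0.016,0.009],[0,0,0]],
    [[0,0,0],[0,0,0]],
    [[0,0,0],[0,0,0]]
  ]
}}

```text
time: 6.5
position: [0.5113, 0.0853, 0.1233]
tool_rot: [-1.492, 1.068, -1.597]
force: [0.3, 0.8, -1.3]
gripper_width: 0.0555
```

```bash
python3 - <<'E'
from h import *
info(); st,p,R=cur()
g=np.array([.5132,.0903,.037])
print('to pad',rel(g+.011*R[:,1]))
s=snap('side','side2'); s2=snap('top','top3')
a=cv2.resize(s['img'][130:290,170:370],(400,320)); b=cv2.resize(s2['img'][120:260,180:355],(400,320)); cv2.imwrite('pics/y.png',np.hstack([a,b]))
# cup estimate in hand from side: rim points
X=cloud(s2); hsv=cv2.cvtColor(s2['img'],cv2.COLOR_BGR2HSV)
E
```

```text
t 6.5 tcp [0.5113 0.0853 0.1233] grasp [0.5118 0.0899 0.1332] w 0.0555 F [ 0.3  0.8 -1.3] q [-0.9   0.53  0.51  1.95  0.15  0.96 -0.63]
jaw yaw -6.2 ydir [-0.046 -0.42  -0.906] zdir [ 0.994 -0.108 -0.001]
R
 [[-0.097 -0.046  0.994]
 [-0.901 -0.42  -0.108]
 [ 0.423 -0.906 -0.001]]
to pad [-0.0411855   0.08699039  0.00143562]
```

View pics/y.png

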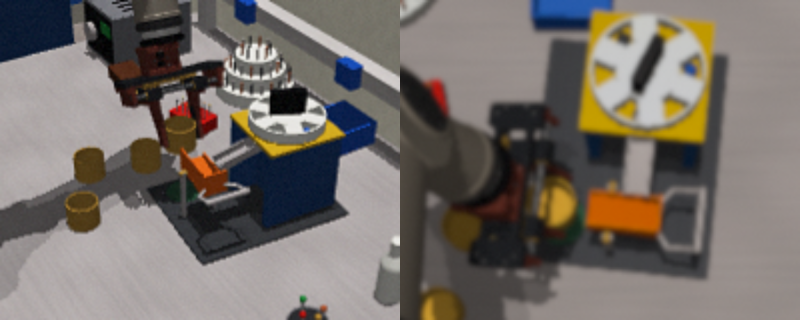

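Emit:
{"method": "play_rows", "body": {
  "commands": [
    [[-0.008,0.017,0.001],[0,0,0]],
    [[-0.009,0.019,0],[0,0,0]],
    [[-0.009,0.019,0],[0,0,0]],
    [[-0.006,0.013,0],[0,0,0]],
    [[-0.005,0.01,0],[0,0,0]],
    [[-0.003,0.006,0],[0,0,0]],
    [[0,0,0],[0,0,0]],
    [[0,0,0],[0,0,0]]
  ]
}}

```text
time: 7.6
position: [0.5131, 0.0854, 0.0312]
tool_rot: [-1.49, 1.068, -1.598]
force: [0.2, -0.8, -1.4]
gripper_width: 0.0555
```

```bash
python3 - <<'E'
from h import *
info(); st,p,R=cur()
print('to pad',rel(np.array([.5132,.0903,.037])+.011*R[:,1]))
s=snap('side','side3'); s2=snap('top','top4')
a=cv2.resize(s['img'][170:270,220:345],(400,320)); b=cv2.resize(s2['img'][160:260,210:335],(400,320)); cv2.imwrite('pics/z.png',np.hstack([a,b]))
E
```

```text
t 7.6 tcp [0.5131 0.0854 0.0312] grasp [0.5136 0.09   0.0412] w 0.0555 F [ 0.2 -0.8 -1.4] q [-0.86  0.68  0.47  1.98  0.11  0.78 -0.65]
jaw yaw -6.2 ydir [-0.045 -0.42  -0.907] zdir [ 0.994 -0.108  0.001]
R
 [[-0.098 -0.045  0.994]
 [-0.901 -0.42  -0.108]
 [ 0.422 -0.907  0.001]]
to pad [-0.00202035  0.00371109 -0.00044178]
```

View pics/z.png

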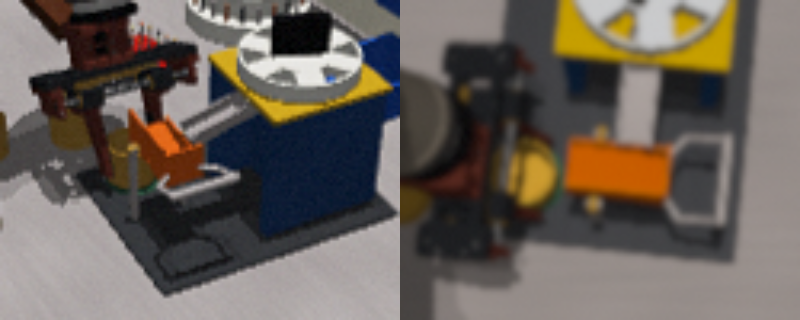

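Emit:
{"method": "play_rows", "body": {
  "commands": [
    [[-0.001,0.002,0],[0,0,0]],
    [[-0.0008,0.002,0],[0,0,0]],
    [[-0.0005,0.001,0],[0,0,0]],
    [[0,0,0],[0,0,0]],
    [[0,0,0],[0,0,0]]
  ]
}}

```text
time: 8.32
position: [0.5127, 0.0852, 0.026]
tool_rot: [-1.492, 1.068, -1.598]
force: [-1.4, 1.0, 7.0]
gripper_width: 0.0553
```

Emit:
{"method": "play_rows", "body": {
  "commands": [
    [[0,0,0],[0,0,0]],
    [[0,0,0],[0,0,0]],
    [[0,0,0],[0,0,0]]
  ],
  "gripper": -0.65
}}

```text
time: 8.7
position: [0.5127, 0.0852, 0.0252]
tool_rot: [-1.491, 1.068, -1.598]
force: [0.5, 0.5, 0.6]
gripper_width: 0.0726
```

Emit:
{"method": "play_rows", "body": {
  "commands": [
    [[0,-0.01,0],[0,0,0]],
    [[0,-0.02,0],[0,0,0]],
    [[0,-0.03,0],[0,0,0]],
    [[0,-0.04,0],[0,0,0]],
    [[0,-0.05,0],[0,0,0]],
    [[0,-0.05,0],[0,0,0]],
    [[0,0,0],[0,0,0]]
  ]
}}

```text
time: 9.57
position: [0.5239, 0.1723, 0.21]
tool_rot: [-1.483, 1.066, -1.596]
force: [-0.7, -0.1, -0.5]
gripper_width: 0.072
```

```bash
python3 - <<'E'
from h import *
info()
s=snap('side','side4'); s2=snap('top','top5')
a=cv2.resize(s['img'][170:270,220:345],(400,320)); b=cv2.resize(s2['img'][120:260,180:355],(400,320)); cv2.imwrite('pics/z2.png',np.hstack([a,b]))
E
```

```text
t 9.57 tcp [0.5239 0.1723 0.21  ] grasp [0.5243 0.1769 0.22  ] w 0.072 F [-0.7 -0.1 -0.5] q [-1.    0.47  0.51  1.77  0.13  1.2  -0.68]
jaw yaw -6.1 ydir [-0.039 -0.415 -0.909] zdir [ 0.994 -0.106  0.005]
R
 [[-0.098 -0.039  0.994]
 [-0.903 -0.415 -0.106]
 [ 0.417 -0.909  0.005]]
```

View pics/z2.png

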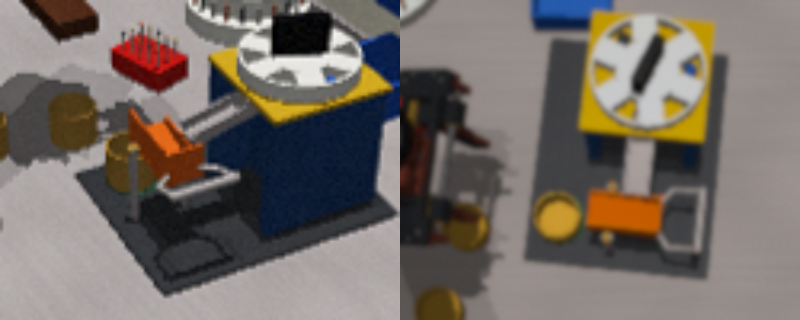

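Emit:
{"method": "play_rows", "body": {
  "commands": [
    [[0,-0.03,0],[0,0,8.5]],
    [[0,-0.03,0],[0,0,8.5]],
    [[0,-0.03,0],[0,0,7.7]],
    [[0,0,0],[0,10.5,0]],
    [[0,0,0],[0,10.5,0]],
    [[0,0,0],[0,10.5,0]],
    [[0,0,0],[0,10.5,0]],
    [[0,0,0],[0,10.5,0]]
  ],
  "gripper": -0.2
}}

```text
time: 10.68
position: [0.5237, 0.1934, 0.2906]
tool_rot: [-0.535, 1.913, -1.925]
force: [0.2, -0.1, -0.3]
gripper_width: 0.0527
```

Emit:
{"method": "play_rows", "body": {
  "commands": [
    [[0,0,0],[0,10.5,0]],
    [[0,0,0],[0,10.5,0]],
    [[0,0,0],[0,10.5,0]],
    [[0,0,0],[0,10.5,0]],
    [[0,0,0],[0,10.5,0]],
    [[0,0,0],[0,2,0]],
    [[0,0,0],[0,0,0]]
  ]
}}

```text
time: 11.55
position: [0.5242, 0.1941, 0.2915]
tool_rot: [-0.408, -1.993, 2.006]
force: [0.2, 0.3, -0.5]
gripper_width: 0.0525
```

```bash
python3 - <<'E'
from h import *
info(); st,p,R=cur()
t=np.array([.6555,-.014,.206])+.011*R[:,1]
print('rel',rel(t),'above',rel(t+[0,0,.09]))
s=load('top5'); X=cloud(s); Q=X[195:235,235:275].reshape(-1,3); hsv=cv2.cvtColor(s['img'],cv2.COLOR_BGR2HSV)[195:235,235:266]
m=(hsv[...,0]>12)&(hsv[...,0]<28)&(hsv[...,1]>120); v,u=np.nonzero(m); P=ray(s,np.c_[u+235,v+195],.051)[:,:2]; print('cup',cv2.minEnclosingCircle(P.astype(np.float32)),cv2.minAreaRect((P*1000).astype(np.float32)))
q=X[195:235,235:266][m]; q=q[(q[:,2]>.043)]; print(cv2.minEnclosingCircle(q[:,:2].astype(np.float32)))
E
```

```text
t 11.55 tcp [0.5242 0.1941 0.2915] grasp [0.5242 0.1941 0.3025] w 0.0525 F [ 0.2  0.3 -0.5] q [-1.11  0.29  0.8   1.8  -0.22  1.15 -2.21]
jaw yaw -113.1 ydir [-0.002 -0.006 -1.   ] zdir [-0.392 -0.92   0.006]
R
 [[-0.92  -0.002 -0.392]
 [ 0.392 -0.006 -0.92 ]
 [-0.001 -1.     0.006]]
rel [-0.20228109  0.09757177  0.13936992] above [-0.20235232  0.00757364  0.1399455 ]
cup ((0.5180293321609497, 0.08108355104923248), 0.04155517369508743) ((509.1794738769531, 81.88308715820312), (58.544189453125, 74.7699966430664), 3.5562591552734375)
((0.5081734657287598, 0.07840123772621155), 0.04083648696541786)
```

Emit:
{"method": "play_rows", "body": {
  "commands": [
    [[-0.03,0.001,0.021],[0,0,0]],
    [[-0.036,0.001,0.025],[0,0,0]],
    [[-0.036,0.001,0.025],[0,0,0]],
    [[-0.036,0.001,0.025],[0,0,0]],
    [[-0.035,0.001,0.024],[0,0,0]],
    [[-0.029,0.001,0.02],[0,0,0]],
    [[0,0,0],[0,0,0]],
    [[0,0,0],[0,0,0]]
  ]
}}

```text
time: 12.55
position: [0.6548, -0.0131, 0.2868]
tool_rot: [-0.408, -1.994, 2.004]
force: [0.0, -0.4, 0.5]
gripper_width: 0.0525
```

```bash
python3 - <<'E'
from h import *
info(); st,p,R=cur()
t=np.array([.6555,-.014,.206])+.011*R[:,1]
print('rel',rel(t))
s=snap('side','side5'); s2=snap('top','top6')
a=cv2.resize(s['img'][130:270,220:395],(400,320)); b=cv2.resize(s2['img'][120:260,200:375],(400,320)); cv2.imwrite('pics/z3.png',np.hstack([a,b]))
E
```

```text
t 12.55 tcp [ 0.6548 -0.0131  0.2868] grasp [ 0.6548 -0.0131  0.2978] w 0.0525 F [ 0.  -0.4  0.5] q [-0.62  0.49  0.79  1.58 -0.36  1.23 -1.74]
jaw yaw -113.1 ydir [-0.002 -0.005 -1.   ] zdir [-0.393 -0.92   0.005]
R
 [[-0.92  -0.002 -0.393]
 [ 0.393 -0.005 -0.92 ]
 [-0.    -1.     0.005]]
rel [-0.0009869   0.09175306  0.00010412]
```

View pics/z3.png

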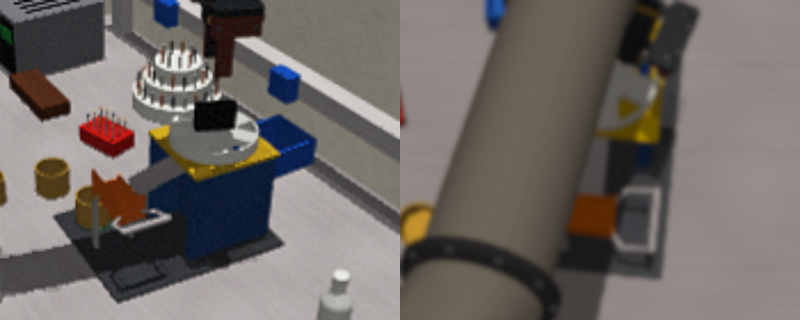

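Emit:
{"method": "play_rows", "body": {
  "commands": [
    [[-0.001,0.02,0],[0,0,0]],
    [[0,0.025,0],[0,0,0]],
    [[0,0.02,0],[0,0,0]],
    [[0,0.015,0],[0,0,0]],
    [[0,0.011,0],[0,0,0]],
    [[0,0,0],[0,0,0]]
  ]
}}

```text
time: 13.4
position: [0.6557, -0.0146, 0.1956]
tool_rot: [-0.41, -1.993, 2.004]
force: [0.0, -0.0, 0.5]
gripper_width: 0.0523
```

```bash
python3 - <<'E'
from h import *
info(); st,p,R=cur()
s=snap('side','side6')
cv2.imwrite('pics/z4.png',cv2.resize(s['img'][130:230,260:385],(750,600)))
E
```

```text
t 13.4 tcp [ 0.6557 -0.0146  0.1956] grasp [ 0.6557 -0.0146  0.2065] w 0.0523 F [ 0.  -0.   0.5] q [-0.58  0.58  0.74  1.67 -0.43  1.06 -1.68]
jaw yaw -113.2 ydir [-0.002 -0.005 -1.   ] zdir [-0.394 -0.919  0.006]
R
 [[-0.919 -0.002 -0.394]
 [ 0.394 -0.005 -0.919]
 [-0.001 -1.     0.006]]
```

View pics/z4.png

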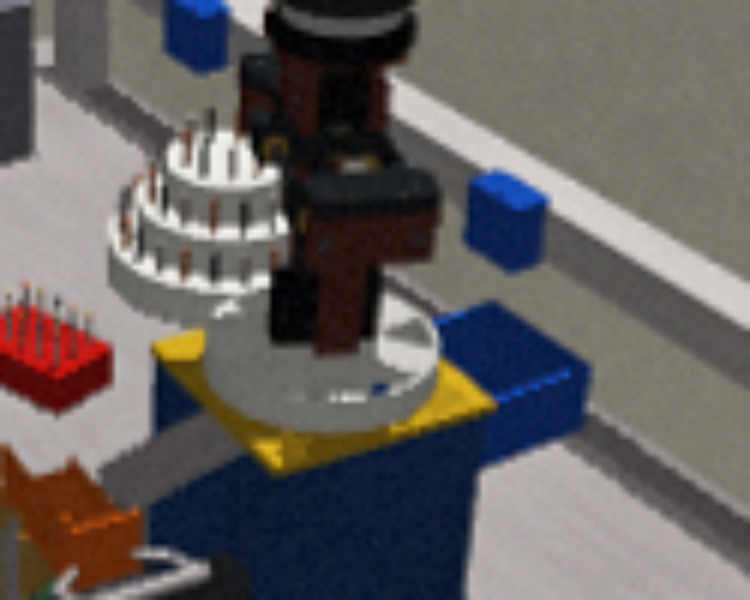

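The finger stands in front of the black bar, centred on it. I close the gripper.

Emit:
{"method": "play_rows", "body": {
  "commands": [
    [[0,0,0],[0,0,0]],
    [[0,0,0],[0,0,0]],
    [[0,0,0],[0,0,0]],
    [[0,0,0],[0,0,0]],
    [[0,0,0],[0,0,0]]
  ],
  "gripper": 1,
  "force": 20
}}

```text
time: 14.08
position: [0.6561, -0.0149, 0.1964]
tool_rot: [-0.412, -1.993, 2.004]
force: [0.3, -0.5, -0.4]
gripper_width: 0.0134
```

Emit:
{"method": "play_rows", "body": {
  "commands": [
    [[0,0,0],[0,-4,0]],
    [[0,0,0],[0,-8,0]],
    [[0,0,0],[0,-8,0]],
    [[0,0,0],[0,-8,0]],
    [[0,0,0],[0,-8,0]],
    [[0,0,0],[0,-8,0]],
    [[0,0,0],[0,-8,0]],
    [[0,0,0],[0,-8,0]]
  ]
}}

```text
time: 15.08
position: [0.6561, -0.0151, 0.1964]
tool_rot: [-0.621, 1.846, -1.856]
force: [0.7, -1.5, 0.4]
gripper_width: 0.0141
```

Emit:
{"method": "play_rows", "body": {
  "commands": [
    [[0,0,0],[0,-8,0]],
    [[0,0,0],[0,-8,0]],
    [[0,0,0],[0,-8,0]],
    [[0,0,0],[0,-8,0]],
    [[0,0,0],[0,-8,0]],
    [[0,0,0],[0,-5,0]],
    [[0,0,0],[0,-5,0]],
    [[0,0,0],[0,-5,0]]
  ]
}}

```text
time: 16.08
position: [0.6563, -0.0152, 0.1964]
tool_rot: [-1.229, 1.182, -1.189]
force: [0.8, -1.1, -0.5]
gripper_width: 0.014
```

```bash
python3 - <<'E'
from h import *
info(); print(manip.read_state()['moment'])
s=snap('side','side7'); s2=snap('top','top7')
a=cv2.resize(s['img'][150:270,240:390],(400,320)); b=cv2.resize(s2['img'][120:260,200:375],(400,320)); cv2.imwrite('pics/z5.png',np.hstack([a,b]))
E
```

```text
t 16.07 tcp [ 0.6563 -0.0152  0.1964] grasp [ 0.6563 -0.0151  0.2074] w 0.014 F [ 0.8 -1.1 -0.5] q [-0.25  0.48  0.25  1.65 -0.13  1.02  0.07]
jaw yaw 1.9 ydir [ 0.    -0.005 -1.   ] zdir [0.999 0.033 0.   ]
R
 [[ 0.033  0.     0.999]
 [-0.999 -0.005  0.033]
 [ 0.005 -1.     0.   ]]
[ 0.03599277 -0.24805561 -0.07071772]
```

View pics/z5.png

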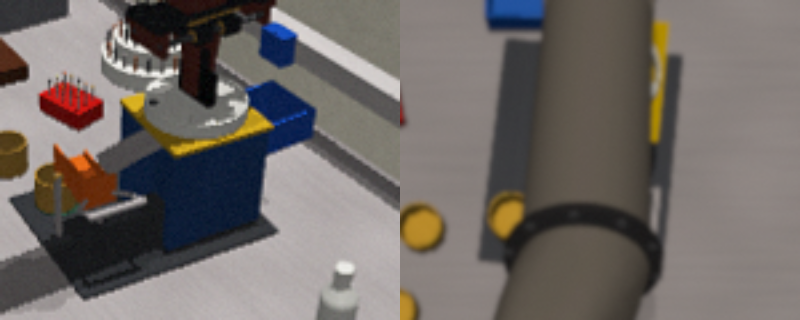

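Emit:
{"method": "play_rows", "body": {
  "commands": [
    [[0,0,0],[0,-4,0]],
    [[0,0,0],[0,-4,0]],
    [[0,0,0],[0,-4,0]],
    [[0,0,0],[0,-4,0]],
    [[0,0,0],[0,-4,0]],
    [[0,0,0],[0,-2,0]],
    [[0,0,0],[0,0,0]],
    [[0,0,0],[0,0,0]]
  ]
}}

```text
time: 17.18
position: [0.6564, -0.0151, 0.1964]
tool_rot: [-1.382, 0.897, -0.903]
force: [2.6, -3.1, 0.1]
gripper_width: 0.0136
```

```bash
python3 - <<'E'
from h import *
info(); print(manip.read_state()['moment'])
s=snap('side','side8')
b=cv2.resize(s['img'][150:270,240:390],(750,600)); cv2.imwrite('pics/z6.png',b)
E
```

```text
t 17.18 tcp [ 0.6564 -0.0151  0.1964] grasp [ 0.6564 -0.0151  0.2074] w 0.0136 F [ 2.6 -3.1  0.1] q [-0.19  0.48  0.16  1.65 -0.08  1.02  0.41]
jaw yaw 23.7 ydir [ 0.    -0.006 -1.   ] zdir [ 0.916  0.402 -0.002]
R
 [[ 0.402  0.     0.916]
 [-0.916 -0.006  0.402]
 [ 0.005 -1.    -0.002]]
[-0.24517357 -0.78581213  0.01233386]
```

View pics/z6.png

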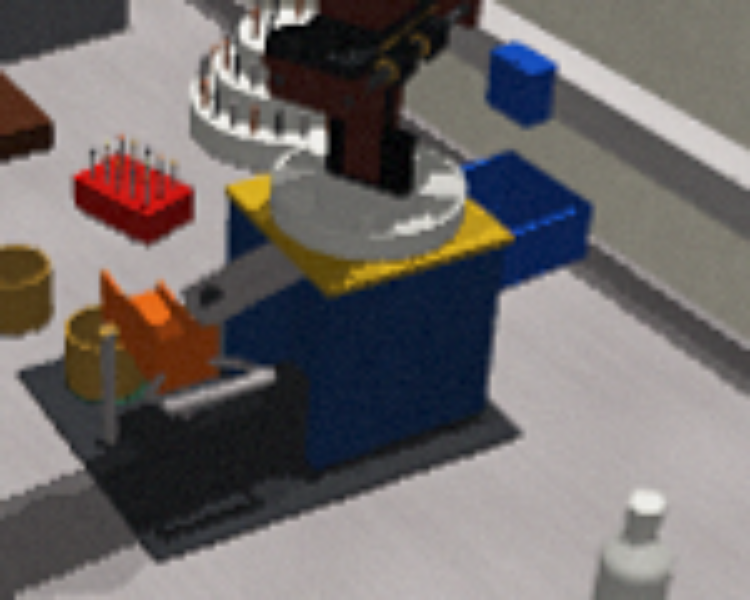

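The dark ball is rolling down the chute at crop pixel (210,293). I release the bar and rise.

Emit:
{"method": "play_rows", "body": {
  "commands": [
    [[0,0,0],[0,0,0]],
    [[0,0,0],[0,0,0]],
    [[0,0,0],[0,0,0]],
    [[0,-0.02,0],[0,0,0]],
    [[0,-0.04,0],[0,0,0]],
    [[0,-0.04,0],[0,0,0]],
    [[0,0,0],[0,0,0]]
  ],
  "gripper": 0.1
}}

```text
time: 18.1
position: [0.6578, -0.0141, 0.3001]
tool_rot: [-1.378, 0.892, -0.904]
force: [-0.2, 0.5, 0.1]
gripper_width: 0.0392
```

```bash
python3 - <<'E'
from h import *
info()
s=snap('side','side9'); s2=snap('top','top9')
a=cv2.resize(s['img'][170:260,230:342],(400,320),interpolation=cv2.INTER_CUBIC); b=cv2.resize(s2['img'][120:260,200:375],(400,320)); cv2.imwrite('pics/z7.png',np.hstack([a,b]))
E
```

```text
t 18.1 tcp [ 0.6578 -0.0141  0.3001] grasp [ 0.6577 -0.0141  0.3111] w 0.0392 F [-0.2  0.5  0.1] q [-0.2   0.4   0.18  1.53 -0.07  1.22  0.4 ]
jaw yaw 23.8 ydir [ 0.006 -0.005 -1.   ] zdir [0.915 0.403 0.003]
R
 [[ 0.403  0.006  0.915]
 [-0.915 -0.005  0.403]
 [ 0.006 -1.     0.003]]
```

View pics/z7.png

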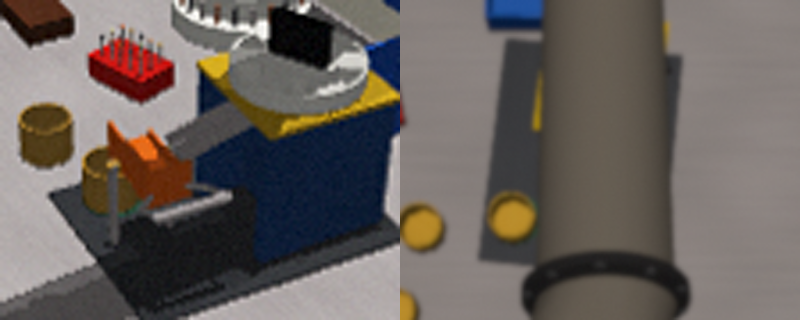

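Emit:
{"method": "play_rows", "body": {
  "commands": [
    [[0,0,0],[0,-10,0]],
    [[0,0,0],[0,-10,0]],
    [[0,0,0],[0,-10,0]],
    [[0,0,0],[0,-10,0]],
    [[0,0,0],[0,-10,0]],
    [[0,0,0],[0,-10,0]],
    [[0,0,0],[10,0,0]],
    [[0,0,0],[10,0,0]]
  ],
  "gripper": 0.3
}}

```text
time: 19.2
position: [0.6557, -0.0129, 0.2953]
tool_rot: [-1.22, 0.066, -0.093]
force: [-0.7, -0.1, -1.5]
gripper_width: 0.0309
```

```bash
python3 - <<'E'
from h import *
info(); st,p,R=cur()
g=np.array([.4953,-.0747,.107])
print('above',rel(g+.011*R[:,1]+[0,0,.09]))
E
```

```text
t 19.2 tcp [ 0.6557 -0.0129  0.2953] grasp [ 0.6553 -0.0166  0.3056] w 0.0309 F [-0.7 -0.1 -1.5] q [ 0.17  0.41 -0.1   1.55 -0.33  1.19  1.67]
jaw yaw 83.9 ydir [ 0.036  0.341 -0.94 ] zdir [0.1   0.934 0.342]
R
 [[ 0.994  0.036  0.1  ]
 [-0.107  0.341  0.934]
 [-0.001 -0.94   0.342]]
above [-0.15285805  0.07658341 -0.10751514]
```

Emit:
{"method": "play_rows", "body": {
  "commands": [
    [[-0.025,0.013,-0.018],[0,0,0]],
    [[-0.035,0.017,-0.025],[0,0,0]],
    [[-0.035,0.017,-0.025],[0,0,0]],
    [[-0.035,0.017,-0.024],[0,0,0]],
    [[-0.023,0.012,-0.015],[0,0,0]],
    [[0,0,0],[0,0,0]],
    [[0,0,0],[0,0,0]]
  ]
}}

```text
time: 20.08
position: [0.4967, -0.0717, 0.1888]
tool_rot: [-1.225, 0.066, -0.094]
force: [0.0, -0.6, -0.3]
gripper_width: 0.0305
```

```bash
python3 - <<'E'
from h import *
info(); st,p,R=cur()
g=np.array([.4953,-.0747,.107])
print('to bar',rel(g+.011*R[:,1]))
s=snap('side','side10'); s2=snap('top','top10')
a=cv2.resize(s['img'][170:260,230:342],(400,320),interpolation=cv2.INTER_CUBIC); b=cv2.resize(s2['img'][120:260,200:375],(400,320),interpolation=cv2.INTER_CUBIC); cv2.imwrite('pics/z8.png',np.hstack([a,b]))
E
```

```text
t 20.07 tcp [ 0.4967 -0.0717  0.1888] grasp [ 0.4963 -0.0754  0.1991] w 0.0305 F [ 0.  -0.6 -0.3] q [ 0.33  0.3  -0.11  1.98 -0.39  0.94  1.93]
jaw yaw 83.8 ydir [ 0.037  0.335 -0.941] zdir [0.101 0.936 0.337]
R
 [[ 0.994  0.037  0.101]
 [-0.108  0.335  0.936]
 [ 0.    -0.941  0.337]]
to bar [-0.00111977  0.08694342 -0.03051846]
```

View pics/z8.png

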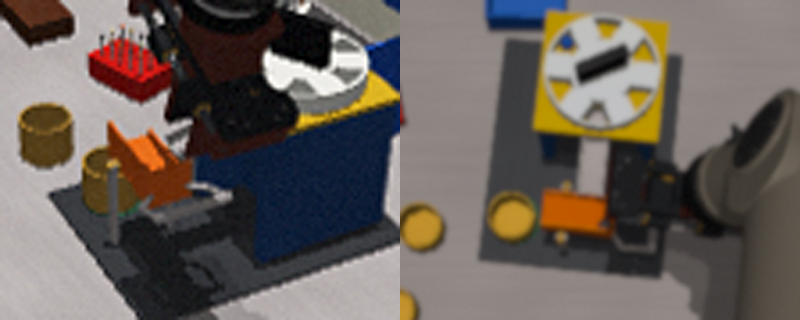

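```bash
python3 - <<'E'
from h import *
s=load('top10'); img=s['img']
hsv=cv2.cvtColor(img,cv2.COLOR_BGR2HSV); sub=hsv[195:235,236:262]
m=((sub[...,0]>14)&(sub[...,0]<30)&(sub[...,1]>110)); 
n,l,stt,c=cv2.connectedComponentsWithStats(m.astype(np.uint8)); print(stt,c)
k=1+np.argmax(stt[1:,4]); v,u=np.nonzero(l==k)
P=ray(s,np.c_[u+236,v+195],.051)[:,:2]; print(cv2.minEnclosingCircle(P.astype(np.float32)), P.mean(0))
cv2.imwrite('pics/z9.png',cv2.resize(img[180:240,230:310],(800,600),interpolation=cv2.INTER_CUBIC))
E
```

```text
[[  0   0  26  40 652]
 [  2   9  22  22 383]
 [ 25  19   1   1   1]
 [ 25  21   1   4   4]] [[12.47699387 19.56595092]
 [12.37597911 19.35770235]
 [25.         19.        ]
 [25.         22.5       ]]
((0.508531928062439, 0.09202669560909271), 0.03107239119708538) [0.50887363 0.09095814]
```

View pics/z9.png

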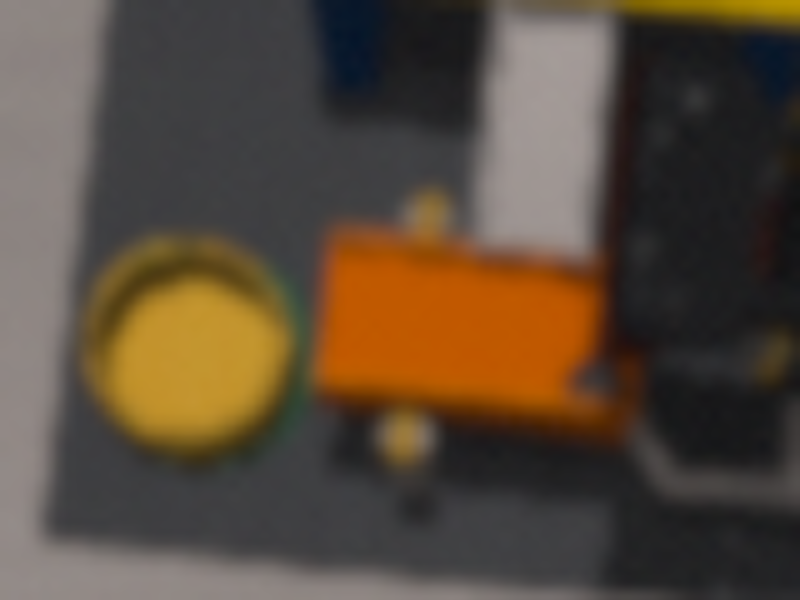

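Steel ball is in the pan's far end, crop pixel (597,372), and the cup is on the pad. Now down to the tray's bar.

Emit:
{"method": "play_rows", "body": {
  "commands": [
    [[-0.001,0.022,-0.008],[0,0,0]],
    [[0,0.022,-0.008],[0,0,0]],
    [[0,0.018,-0.006],[0,0,0]],
    [[0,0.015,-0.005],[0,0,0]],
    [[0,0.01,-0.0035],[0,0,0]],
    [[0,0,0],[0,0,0]],
    [[0,0,0],[0,0,0]]
  ]
}}

```text
time: 21.05
position: [0.4953, -0.0716, 0.0969]
tool_rot: [-1.226, 0.066, -0.095]
force: [-0.1, -0.3, -0.5]
gripper_width: 0.0307
```

```bash
python3 - <<'E'
from h import *
info(); st,p,R=cur()
g=np.array([.4953,-.0747,.107])
print('to bar',rel(g+.011*R[:,1]))
s=snap('side','side11')
b=cv2.resize(s['img'][180:255,240:340],(800,600),interpolation=cv2.INTER_CUBIC); cv2.imwrite('pics/z10.png',b)
E
```

```text
t 21.05 tcp [ 0.4953 -0.0716  0.0969] grasp [ 0.4949 -0.0753  0.1073] w 0.0307 F [-0.1 -0.3 -0.5] q [ 0.34  0.43 -0.13  2.05 -0.43  0.75  2.02]
jaw yaw 83.8 ydir [ 0.037  0.335 -0.941] zdir [0.102 0.936 0.337]
R
 [[ 0.994  0.037  0.102]
 [-0.108  0.335  0.936]
 [ 0.001 -0.941  0.337]]
to bar [0.00029892 0.00048318 0.00051087]
```

View pics/z10.png

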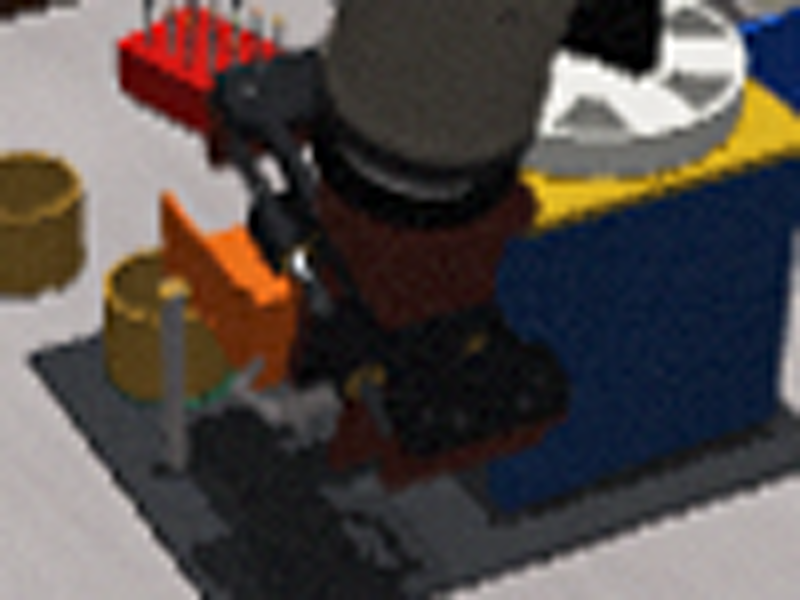

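Emit:
{"method": "play_rows", "body": {
  "commands": [
    [[0,0,0],[0,0,0]],
    [[0,0,0],[0,0,0]],
    [[0,0,0],[0,0,0]],
    [[0,0,0],[0,0,0]],
    [[0,0,0],[0,0,0]]
  ],
  "gripper": 1,
  "force": 12
}}

```text
time: 21.72
position: [0.495, -0.0722, 0.0965]
tool_rot: [-1.226, 0.067, -0.095]
force: [-0.3, -4.0, 1.4]
gripper_width: 0.0094
```

```bash
python3 - <<'E'
from h import *
info(); st,p,R=cur()
# rigid rotation of TCP about hinge axis: in tool frame constant per-row step
g=grasp(); hinge=g+EY*.104-EZ*.012
for n in (4,6,8):
    th=np.radians(n); Rr=Ro.from_rotvec(-EX*th).as_matrix()
    p2=hinge+Rr@(p-hinge); print(n,'shift',R.T@(p2-p),'turn',np.degrees((Ro.from_matrix(R).inv()*Ro.from_matrix(Rr@R)).as_rotvec()))
E
```

```text
t 21.73 tcp [ 0.495  -0.0722  0.0965] grasp [ 0.4946 -0.0759  0.1068] w 0.0094 F [-0.3 -4.   1.4] q [ 0.34  0.43 -0.13  2.05 -0.43  0.75  2.02]
jaw yaw 83.8 ydir [ 0.037  0.334 -0.942] zdir [0.102 0.936 0.336]
R
 [[ 0.994  0.037  0.102]
 [-0.109  0.334  0.936]
 [ 0.    -0.942  0.336]]
4 shift [ 2.66263796e-06 -6.46416115e-03  2.69047265e-03] turn [-3.99999839e+00 -2.65346534e-03 -2.41663117e-03]
6 shift [ 3.84341273e-06 -9.62188905e-03  4.20324978e-03] turn [-5.99999758e+00 -3.98019802e-03 -3.62494675e-03]
8 shift [ 4.92186560e-06 -1.27248982e-02  5.82530847e-03] turn [-7.99999678e+00 -5.30693069e-03 -4.83326233e-03]
```

Emit:
{"method": "play_rows", "body": {
  "commands": [
    [[0,-0.0065,0.0027],[-4,0,0]],
    [[0,-0.0096,0.0042],[-6,0,0]],
    [[0,-0.0096,0.0042],[-6,0,0]],
    [[0,-0.0096,0.0042],[-6,0,0]],
    [[0,-0.0096,0.0042],[-6,0,0]],
    [[0,-0.0096,0.0042],[-6,0,0]],
    [[0,-0.0096,0.0042],[-6,0,0]],
    [[0,-0.0065,0.0027],[-4,0,0]]
  ]
}}

```text
time: 22.72
position: [0.4976, -0.0425, 0.1664]
tool_rot: [-1.997, 0.108, -0.068]
force: [-1.0, -2.0, 0.9]
gripper_width: 0.0098
```

Emit:
{"method": "play_rows", "body": {
  "commands": [
    [[0,0,0],[0,0,0]],
    [[0,0,0],[0,0,0]]
  ]
}}

```text
time: 22.98
position: [0.4975, -0.043, 0.1659]
tool_rot: [-1.994, 0.109, -0.069]
force: [-0.6, -4.0, 4.2]
gripper_width: 0.0092
```

```bash
python3 - <<'E'
from h import *
info()
s=snap('side','side12'); s2=snap('top','top12')
a=cv2.resize(s['img'][165:255,230:342],(400,320),interpolation=cv2.INTER_CUBIC); b=cv2.resize(s2['img'][180:250,225:313],(400,320),interpolation=cv2.INTER_CUBIC); cv2.imwrite('pics/z11.png',np.hstack([a,b]))
E
```

```text
t 22.98 tcp [ 0.4975 -0.043   0.1659] grasp [ 0.498  -0.0385  0.1759] w 0.0092 F [-0.6 -4.   4.2] q [-0.43  0.34  0.16  2.02  0.41  0.99  0.93]
jaw yaw 83.8 ydir [-0.046 -0.41  -0.911] zdir [ 0.098  0.905 -0.413]
R
 [[ 0.994 -0.046  0.098]
 [-0.109 -0.41   0.905]
 [-0.001 -0.911 -0.413]]
```

View pics/z11.png

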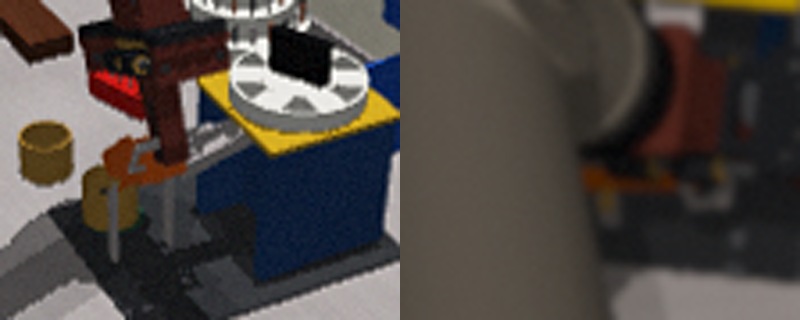

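```bash
python3 - <<'E'
from h import *
sh={4:(-6.46416115e-03,2.69047265e-03),6:(-9.62188905e-03,4.20324978e-03)}
for n,(y,z) in sh.items():
    r=Ro.from_rotvec([np.radians(-n),0,0]); print(n, -(r.inv().apply([0,y,z])))
E
```

```text
4 [-0.          0.00663609 -0.002233  ]
6 [-0.          0.01000854 -0.00317446]
```

Emit:
{"method": "play_rows", "body": {
  "commands": [
    [[0,0.0066,-0.0022],[4,0,0]],
    [[0,0.0066,-0.0022],[4,0,0]],
    [[0,0.01,-0.0032],[6,0,0]],
    [[0,0.01,-0.0032],[6,0,0]],
    [[0,0.01,-0.0032],[6,0,0]],
    [[0,0.01,-0.0032],[6,0,0]],
    [[0,0.0066,-0.0022],[4,0,0]],
    [[0,0.0066,-0.0022],[4,0,0]]
  ]
}}

```text
time: 24.08
position: [0.495, -0.0719, 0.1032]
tool_rot: [-1.293, 0.07, -0.095]
force: [-2.1, -3.1, -0.3]
gripper_width: 0.0097
```

Emit:
{"method": "play_rows", "body": {
  "commands": [
    [[0,0.0033,-0.0011],[2,0,0]],
    [[0,0.0033,-0.0011],[2,0,0]],
    [[0,0,0],[0,0,0]],
    [[0,0,0],[0,0,0]]
  ]
}}

```text
time: 24.58
position: [0.495, -0.0721, 0.0964]
tool_rot: [-1.227, 0.067, -0.096]
force: [-2.3, -4.8, 0.5]
gripper_width: 0.0092
```

```bash
python3 - <<'E'
from h import *
info()
s=snap('side','side13'); s2=snap('top','top13')
a=cv2.resize(s['img'][165:255,230:342],(400,320),interpolation=cv2.INTER_CUBIC); b=cv2.resize(s2['img'][180:250,225:313],(400,320),interpolation=cv2.INTER_CUBIC); cv2.imwrite('pics/z12.png',np.hstack([a,b]))
E
```

```text
t 24.57 tcp [ 0.495  -0.0721  0.0964] grasp [ 0.4946 -0.0758  0.1067] w 0.0092 F [-2.3 -4.8  0.5] q [ 0.32  0.43 -0.1   2.05 -0.44  0.75  2.03]
jaw yaw 83.7 ydir [ 0.037  0.334 -0.942] zdir [0.103 0.936 0.336]
R
 [[ 0.994  0.037  0.103]
 [-0.109  0.334  0.936]
 [ 0.001 -0.942  0.336]]
```

View pics/z12.png

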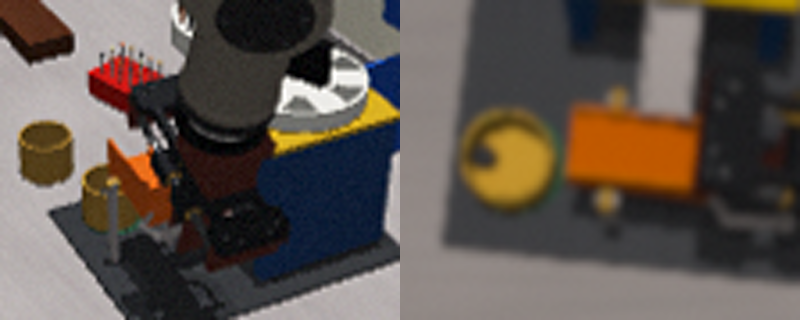

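The ball lies in the cup, crop pixel (485,155), and the tray is down, with the bar at the height it was gripped at. I release and back off.

Emit:
{"method": "play_rows", "body": {
  "commands": [
    [[0,0,0],[0,0,0]],
    [[0,0,0],[0,0,0]],
    [[0,0,0],[0,0,0]],
    [[0,0,0],[0,0,0]]
  ],
  "gripper": 0.3
}}

```text
time: 25.18
position: [0.495, -0.071, 0.0967]
tool_rot: [-1.225, 0.066, -0.094]
force: [-0.4, 0.1, 0.5]
gripper_width: 0.0308
```

Emit:
{"method": "play_rows", "body": {
  "commands": [
    [[0,-0.006,0],[0,0,0]],
    [[0,-0.012,0],[0,0,0]],
    [[0,-0.02,0],[0,0,0]],
    [[0,-0.03,0],[0,0,0]],
    [[0,-0.03,0],[0,0,0]],
    [[0,-0.03,0],[0,0,0]],
    [[0,0,0],[0,0,0]],
    [[0,0,0],[0,0,0]]
  ]
}}

```text
time: 26.18
position: [0.4899, -0.114, 0.2169]
tool_rot: [-1.226, 0.067, -0.094]
force: [-0.2, 0.2, -0.3]
gripper_width: 0.0308
```

```bash
python3 - <<'E'
from h import *
info()
s=snap('side','side14'); s2=snap('top','top14')
a=cv2.resize(s['img'][165:255,230:342],(400,320),interpolation=cv2.INTER_CUBIC); b=cv2.resize(s2['img'][120:250,220:340],(400,433),interpolation=cv2.INTER_CUBIC)
a=np.vstack([a,np.zeros((113,400,3),np.uint8)]); cv2.imwrite('pics/z13.png',np.hstack([a,b]))
X=cloud(s2); print('bar z',np.round(X[204:230:3,306:315,2],3))
for n,o in(('top','top0'),):
    d=np.abs(s2['img'].astype(int)-load(o)['img']).max(2)
E
```

```text
t 26.18 tcp [ 0.4899 -0.114   0.2169] grasp [ 0.4895 -0.1177  0.2272] w 0.0308 F [-0.2  0.2 -0.3] q [ 0.36  0.27 -0.05  1.94 -0.38  1.03  1.99]
jaw yaw 83.8 ydir [ 0.036  0.335 -0.941] zdir [0.102 0.936 0.337]
R
 [[ 0.994  0.036  0.102]
 [-0.108  0.335  0.936]
 [-0.    -0.941  0.337]]
bar z [[ 0.008  0.005  0.003  0.309  0.32   0.344  0.346  0.355  0.348]
 [ 0.001  0.006  0.007  0.315  0.335  0.343  0.351  0.353  0.351]
 [ 0.004  0.005 -0.005  0.316  0.334  0.351  0.355  0.351  0.348]
 [ 0.005  0.002  0.009  0.317  0.339  0.348  0.35   0.354  0.348]
 [ 0.005  0.006  0.308  0.321  0.323  0.323  0.324  0.331  0.328]
 [ 0.008  0.002  0.004  0.108  0.108  0.11   0.107  0.007  0.009]
 [-0.     0.003  0.004  0.11   0.109  0.108  0.109  0.005  0.005]
 [ 0.006  0.004  0.001  0.112  0.113  0.111 -0.     0.004  0.011]
 [ 0.107  0.113  0.104  0.11   0.109  0.107  0.007  0.006  0.002]]
```

View pics/z13.png

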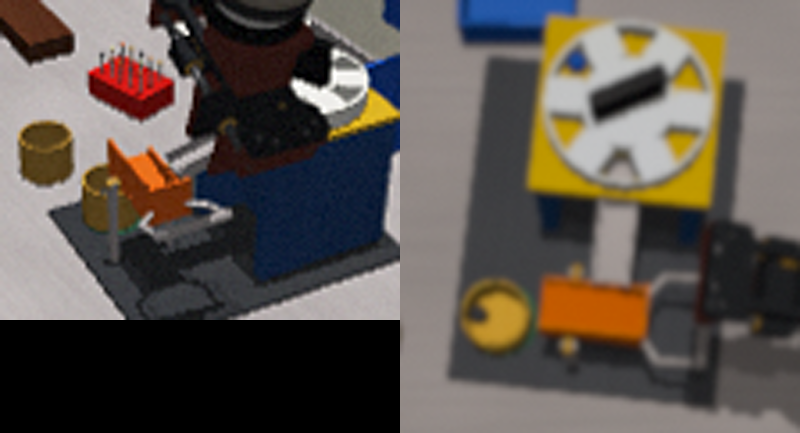

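View pics/top14.png

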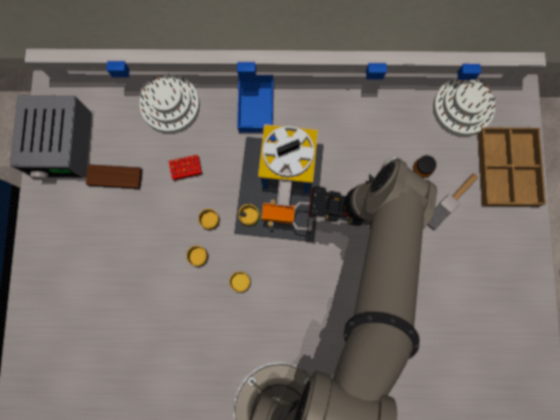

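View pics/side14.png

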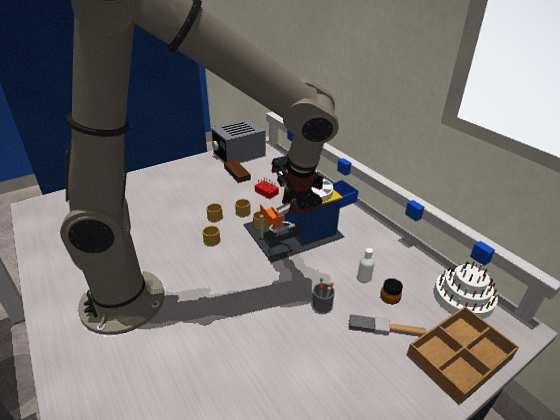

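The side view shows every bystander where it started: pot (322,297), bottle (366,266), jar (392,291), brush (385,326), rack (266,188), stone (238,171). The arm is clear of everything, so I hand the job in.

```bash
python3 -c "
from cell import manip
print(manip.job_done()); print(manip.read_state()['time'])"
```

```text
the job is handed in; nothing more can be done
None
the job is handed in; nothing more can be done
```

The job is done and handed in at about 26 s of the 72 s allowed; the hand-in gives no verdict.

- **Cup:** I placed the leftmost brass cup on the green pad.
- **Wheel:** I turned it about 137° anticlockwise. The steel ball was seen rolling down the chute and then lying in the tray's pan.
- **Tray:** I tipped it by its bar about 44° (0.77 rad), then lowered it in the grip and released it once it was down.

The last checks, by camera and arm readings:

- **Steel ball:** it shows inside the cup in the top view.
- **Cup position:** it stands upright on the pad, within about 5 mm of the centre as measured before tipping. My first automatic measurement of the cup picked up parts of the tray and was unusable, so I repeated it more tightly. I did not measure the cup again after tipping, only looked.
- **Blue ball:** it is still in its wheel pocket.
- **Tray:** its bar is back at its original height of about 0.11 m, so it is down.
- **Other things on the bench:** all look unmoved by eye in the side view. No distances were measured.
- **Arm:** it stood clear at hand-in, with forces near zero.

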